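# Return the counted fittings from the scale to their stock bins

## Task

The count is finished, so clear the counting scale: put each of the four steel fittings lying on its pan (large pipe clamp, small pipe clamp, angle bracket, threaded flange) back into the blue stock bin that holds others of its kind and size. Set each one down inside its bin rather than dropping it in from above, and do not push or knock over the filled carton standing beyond the scale.

Things in the scene. Friction and masses are not known exactly. Their poses are not given: they have to be found in the camera images.
- large_clamp: The larger of the two pipe clamps: lined steel ring lying flat, bore upright. Loose on the scale pan (pan top 45 mm above the bench). Ring 52 mm outside, 39 mm bore, 25 mm high; two equally high ears along x (80 mm over both); a 16 mm square nut sticks out 8 mm at +y. 60 mm over ring and nut along y (y = -26 to +34): grip there. 130 g. Origin: ring centre, underside; z up.
- small_clamp: The smaller of the two pipe clamps: lined steel ring lying flat, bore upright. Loose on the scale pan (pan top 45 mm above the bench). Ring 30 mm outside, 17 mm bore, 22 mm high; two ears along x (52 mm over both); a 16 mm square nut sticks out 8 mm at +y. 38 mm over ring and nut along y (y = -15 to +23): grip there. 70 g. Origin: ring centre, underside; z up.
- bracket: Steel angle bracket standing as an L. Loose on the scale pan (pan top 45 mm above the bench). Flat leg 60 mm (x) x 40 mm (y), 6 thick; upright leg 40 mm wide (y), 6 thick, 60 mm high, at the edge x = -30 to -24 mm: grip this leg over its 40 mm width (along y). 170 g. Origin: centre of the flat leg's underside; z up.
- flange: Steel wall flange: round plate 60 mm in diameter, 6 thick, with an upright round boss in the middle, 28 mm in diameter, top 30 mm above the underside, dark bore. Loose on the scale pan (pan top 45 mm above the bench). Grip the boss. 180 g. Origin: centre of its underside; z up.
- bin_large_clamp: Blue plastic bin holding large pipe clamps (52 mm rings) in its back part (x +13 to +77 mm, up to 60 mm high); the front part is empty floor, its middle at x = -32, y = 0. Home of the large clamp. Fixed, all bins alike: 160 mm long (x) x 136 wide (y), 3 mm walls and floor, 65 mm high, sinking to a 34 mm lip in front (-x, towards the robot). Origin: centre of its underside, on the bench; z up.
- bin_small_clamp: Blue plastic bin holding small pipe clamps (30 mm rings) in its back part (x +13 to +77 mm, up to 52 mm high); the front part is empty floor, its middle at x = -32, y = 0. Home of the small clamp. Fixed, all bins alike: 160 mm long (x) x 136 wide (y), 3 mm walls and floor, 65 mm high, sinking to a 34 mm lip in front (-x, towards the robot). Origin: centre of its underside, on the bench; z up.
- bin_bracket: Blue plastic bin holding angle brackets in its back part (x +13 to +77 mm, up to 70 mm high); the front part is empty floor, its middle at x = -32, y = 0. Home of the bracket. Fixed, all bins alike: 160 mm long (x) x 136 wide (y), 3 mm walls and floor, 65 mm high, sinking to a 34 mm lip in front (-x, towards the robot). Origin: centre of its underside, on the bench; z up.
- bin_flange: Blue plastic bin holding round flanges with a boss in its back part (x +13 to +77 mm, up to 67 mm high); the front part is empty floor, its middle at x = -32, y = 0. Home of the flange. Fixed, all bins alike: 160 mm long (x) x 136 wide (y), 3 mm walls and floor, 65 mm high, sinking to a 34 mm lip in front (-x, towards the robot). Origin: centre of its underside, on the bench; z up.
- bin_washer: Blue plastic bin holding flat washers (60 mm, no boss) in its back part (x +13 to +77 mm, up to 30 mm high); the front part is empty floor, its middle at x = -32, y = 0. Nothing goes in it. Fixed, all bins alike: 160 mm long (x) x 136 wide (y), 3 mm walls and floor, 65 mm high, sinking to a 34 mm lip in front (-x, towards the robot). Origin: centre of its underside, on the bench; z up.
- carton: Small open folding carton, red and brown, filled, 72 x 72 mm, 110 mm high (open flaps reach 135 mm); loose, 0.9 kg, on the bench beyond the scale, beside the bin that stands farthest from the robot. Origin: centre of its underside, z up. Not to be handled, pushed away or knocked over.

How it is judged:
By the outcome, as a careful person would: the job done as asked, in the order asked, and still so for the second after the job is handed in, with the robot touching nothing.
It also fails if it takes over 104 s, if anything falls off the work surface, if the arm or the gripper's body presses on something with over 40 N, if the wrist force passes 120 N, or if a joint passes its speed limit or range.

## Robot

A 6-joint arm with a two-finger parallel gripper is mounted at the origin on the work surface. World frame = base frame: x ahead of the robot, y to its left, z up, the work surface at z = 0. Lengths are in mm, angles in rad, forces in N, time in s.
With the tool pointing down it reaches from about 350 to 1000 mm from the base axis. Payload 7.1 kg.
Tool frame: the origin (TCP) lies on the centre line of the jaws, within the pads' length; the fingertips stand 22 mm ahead of it and the grasp point (between the pads) lies 3 mm ahead of it; z points along the fingers, y is the line along which they close (so a half turn about z gives the same grasp; the last joint's range is limited). The gripper opens to 85 mm and grips with 20 to 120 N. Pads are 22 mm wide; open, the fingers measure 114 mm over their backs; the gripper's body (76 mm by 85 mm) begins 54 mm behind the grasp point. The pads swing forward as they close: fully open they stand 13 mm farther back than shut.
Start: joints at [-1.238, 0.423, 1.63, -0, 1.089, -0.019], TCP at [215.384, -586.698, 228.819] pointing down, gripper open.
Joint ranges: [-3, 3], [-0.9, 2.11], [0.09, 2.58], [-1.31, 4.45], [0.11, 2.69], [-2.54, 2.54]. Speed limits (rad/s): [2.39, 2.39, 3.01, 3.14, 3.14, 3.14].

## Interface

Orientations are given as a unit quaternion [x, y, z, w].
In Python, from bench import readout, viewer, env, nets gives the robot as it stands.
- The arm moves only by the shell command python3 -m creep 'ROWS' [OPENING] [FORCE]. ROWS is JSON, a list of rows, each a list of 2 entries, a list of its own where there are three numbers: the shift along the tool's x, y, z in mm, then the turn about the tool's z in degrees. A call has 1 to 20 rows; each row is the pose to reach, as a shift and turn from the pose commanded when the call began, along the tool's axes at that moment; what a row does not reach only later rows make up. A row lasts 1/12 s, in which the tool goes at most 41.7 mm and 7.16 degrees, less where a joint would pass 70% of its speed; a pose out of reach is approached as far as the arm can. A call with a gripper value outside its range is refused whole. OPENING is the opening, from 0 (shut) to 1 (fully open), set as the call begins (- or left out, the last holds). The fingers move at their own pace and stop on an object; FORCE is the grip in N (left out, the last holds). Time passes only in rows, so rows that repeat a pose let the fingers close. It gives the time, the measured TCP pose, the force, the opening and the grip force at its end, in the units of the state.
- readout.get_obs(): the state, without advancing time (a new reading comes with each control period).
- viewer.read_camera(name): name is "scene" or "top"; returns the picture (400x640x3 uint8, red, green, blue); there is no depth.
- viewer.camera_params(name): a dict with "K" (3x3 intrinsics, pixels), "view" (4x4, takes a point from world to camera coordinates). Camera axes: x right, y down, z forward; pixel columns grow to the right and rows downward; lengths in mm; the calibration is good to about 2 mm. A picture is of the moment at which its call begins. camera_params takes no time and is no camera call.
- env.sign_off(): hands the job in; it is judged then, once.
Trained networks look in the newest picture that a camera, given by its name, has taken for a name from the list of things; names that differ only in an ending like _2 or _b are one class to them, and where a whole thing is asked for, a point or a joint stands for the part that bears it (a point fixed in the world has none). Each returns a list of dicts, best first, with "p" (0 to 1); they miss things now and then, are a little off and sometimes report something else, mostly with a low value. They report only what shows in the picture. A call takes as long as a camera call.
- nets.outline_of(camera, thing): "pixels" (400x640 bool, what is visible of it).
- nets.tip_of(camera, thing): "xyz" ([x, y, z] in mm, in the coordinates of the camera as it stood for that picture, good to about 4 mm: a listed point, or the origin of a listed thing).
The state is a dict: "t": time; "q": joint angles; "qd": joint speeds; "effort": joint torques, N m; "eef_pos": TCP position; "tool_rot": TCP orientation; "wrist_force": force on the tool from outside, world axes, zero at the start; "moment": the same for the moment, N m; "grip_width": finger opening in mm; "gripper_force": force on a finger pad.
Only numpy, scipy, OpenCV 4.12 (cv2) and the standard library are available. Lean on these libraries where they do the work, as an engineer would, in place of code of your own. Each camera call takes 0.05 s, during which the arm holds its last target. There are 200 camera calls.

## Working session

There is one attempt and no reset: what is moved stays moved. The work goes in short steps, Python scripts to look and compute and a shell command to move; the robot and the scene stay as the last step left them, time stands still between calls to the robot, and variables do not carry over. Pictures are saved under pics/ and viewed, at most 14 in all, crops included, and the job is handed in when it is done.

```bash
mkdir -p pics; ls; cat > h.py <<'E'
import numpy as np, cv2
from bench import readout, viewer, env, nets
from scipy.spatial.transform import Rotation as R
def snap(cam,fn):
    im=viewer.read_camera(cam); cv2.imwrite('pics/'+fn,im[:,:,::-1]); return im
def tips(cam,names):
    V=np.linalg.inv(viewer.camera_params(cam)['view'])
    for n in names:
        for d in nets.tip_of(cam,n)[:3]:
            p=V@np.r_[d['xyz'],1]; print(cam,n,round(d['p'],2),p[:3].round(0))
def ray(cam,u,v,z):
    c=viewer.camera_params(cam);K=c['K'];V=np.linalg.inv(c['view'])
    d=V[:3,:3]@np.linalg.inv(K)@[u,v,1];o=V[:3,3]
    return (o+d*(z-o[2])/d[2])
def proj(cam,p):
    c=viewer.camera_params(cam);q=c['K']@(np.array(c['view'])@np.r_[p,1])[:3];return q[:2]/q[2]
def rel(p,yaw=None):
    s=readout.get_obs();r=R.from_quat(s['tool_rot']);print('eef',np.round(s['eef_pos'],1),'toolrot\n',r.as_matrix().round(3))
    print('shift',r.inv().apply(np.array(p)-s['eef_pos']).round(1))
E
python3 - <<'E'
from h import *
print(readout.get_obs())
N=['large_clamp','small_clamp','bracket','flange','bin_large_clamp','bin_small_clamp','bin_bracket','bin_flange','bin_washer','carton']
for c in ['scene','top']:
    snap(c,c+'0.png'); tips(c,N)
    print(np.linalg.inv(viewer.camera_params(c)['view']).round(2).tolist())
E
```

```text
pics
{'t': 0.0, 'q': array([-1.23800131e+00,  4.23846321e-01,  1.63074933e+00,  1.43283297e-06,
        1.08858492e+00, -1.89838179e-02]), 'qd': array([ 3.87760087e-05,  1.19986415e-03,  1.20159482e-03, -4.05903895e-04,
        3.33800495e-04,  7.41730760e-05]), 'effort': array([ 3.06726011e-03, -5.57379413e+01, -2.81742883e+01,  1.40267125e-04,
        7.20722615e-03,  2.90856065e-06]), 'eef_pos': array([ 215.19915712, -586.16363129,  228.01896235]), 'tool_rot': array([ 9.84571043e-01,  1.74983516e-01, -1.23439559e-04, -7.84305754e-04]), 'wrist_force': array([0.37331019, 0.82890676, 0.01119929]), 'moment': array([-0.0559536 ,  0.0198718 , -0.02089913]), 'gripper_force': 0.0, 'grip_width': 85.72237116692541}
scene large_clamp 0.68 [438.  40.  47.]
scene small_clamp 0.81 [540. -88.  52.]
scene bracket 0.67 [ 439. -104.   45.]
scene flange 0.61 [ 441. -101.   45.]
scene bin_large_clamp 0.76 [700.  -3.  -3.]
scene bin_small_clamp 0.93 [610. 289.   3.]
scene bin_bracket 0.68 [421. 348.   2.]
scene bin_bracket 0.46 [ 443. -100.   46.]
scene bin_flange 0.84 [ 412. -332.   -1.]
scene bin_wa
[... 207 characters left out ...]
4.  47.]
top large_clamp 0.56 [539. -97.  46.]
top small_clamp 0.58 [538. -98.  46.]
top small_clamp 0.54 [420. 343.  -5.]
top bracket 0.85 [ 439. -105.   48.]
top flange 0.68 [538.  47.  46.]
top bin_large_clamp 0.71 [423. 344.  -5.]
top bin_large_clamp 0.6 [701.  -6.  -3.]
top bin_small_clamp 0.73 [608. 287.   1.]
top bin_small_clamp 0.61 [440.  33.  48.]
top bin_bracket 0.83 [420. 344.  -4.]
top bin_bracket 0.63 [ 684. -145.    0.]
top bin_flange 0.9 [ 416. -332.   -2.]
top bin_washer 0.72 [437.  35.  43.]
top bin_washer 0.58 [ 621. -307.    3.]
top carton 0.94 [ 681. -146.   -2.]
[[-0.01, -0.99, 0.17, 395.47], [-1.0, 0.01, 0.0, -0.12], [-0.0, -0.17, -0.99, 1102.75], [0.0, 0.0, 0.0, 1.0]]
```

View pics/top0.png

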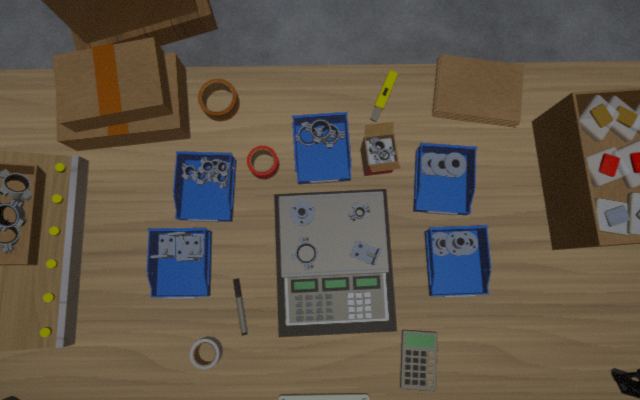

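View pics/scene0.png

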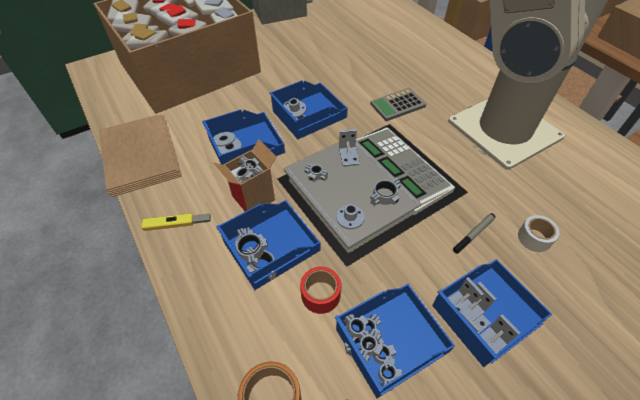

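```bash
python3 -c "
import cv2
im=cv2.imread('pics/top0.png')
print(1)
from h import *
a=proj('top',[590,110,45]);b=proj('top',[390,-170,45]);print(a,b)
x0,y0=int(a[0]),int(a[1]);x1,y1=int(b[0]),int(b[1])
c=im[y0:y1,x0:x1];print(c.shape,x0,y0)
cv2.imwrite('pics/pan.png',cv2.resize(c,None,fx=4,fy=4,interpolation=cv2.INTER_CUBIC)[:600,:800])
"
```

```text
1
[275.73490989 192.85432237] [392.25084516 273.42338636]
(81, 117, 3) 275 192
```

View pics/pan.png

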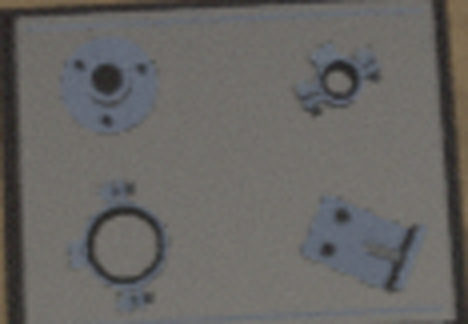

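The top picture shows, in pixels: flange (302,211), small clamp (360,212), large clamp (306,253), bracket (366,253). The bins are bracket (180,262), small clamp (205,186), large clamp (321,148), washer (445,180) and flange (458,260); the carton is at (380,148). The scene view agrees, with the bracket upright at (348,148).

Next I'll refine the poses by fitting silhouettes.

```bash
cat > fit.py <<'E'
from h import *
from scipy.optimize import minimize
def box(x0,x1,y0,y1,z0,z1): return [[x,y,z] for x in(x0,x1) for y in(y0,y1) for z in(z0,z1)]
def cyl(r,z0,z1): return [[r*np.cos(a),r*np.sin(a),z] for a in np.arange(0,6.28,.2) for z in(z0,z1)]
M={'large_clamp':cyl(26,0,25)+box(-40,40,-4,4,0,25)+box(-8,8,20,34,4,20),
 'small_clamp':cyl(15,0,22)+box(-26,26,-4,4,0,22)+box(-8,8,10,23,3,19),
 'bracket':box(-30,30,-20,20,0,6)+box(-30,-24,-20,20,0,60),
 'flange':cyl(30,0,6)+cyl(14,0,30),
 'bin':box(-80,-79,-68,68,0,34)+box(40,80,-68,68,0,65)}
def hullmask(p,mod,cam,box_,S=4):
    x,y,z,yaw=p; c,s=np.cos(yaw),np.sin(yaw); m=np.array(M[mod])
    w=np.c_[c*m[:,0]-s*m[:,1]+x,s*m[:,0]+c*m[:,1]+y,m[:,2]+z,np.ones(len(m))]
    C=viewer.camera_params(cam);q=(w@np.array(C['view']).T)[:,:3]@np.array(C['K']).T;q=q[:,:2]/q[:,2:]
    q=((q+.5-box_[:2])*S)
    o=np.zeros((int(box_[3]*S),int(box_[2]*S)),np.uint8)
    cv2.fillConvexPoly(o,(cv2.convexHull(q.astype(np.float32))*16).astype(np.int32),1,shift=4); return o
def fit(name,x,y,z,yaws,cams=('top','scene')):
    mod='bin' if name[:3]=='bin' else name; T=[]
    for cam in cams:
        best=None
        e=proj(cam,[x,y,z+15])
        for d in nets.outline_of(cam,name):
            v,u=np.nonzero(d['pixels'])
            if len(u) and np.hypot(u.mean()-e[0],v.mean()-e[1])<25: best=(u,v,d['p']);break
        if best is None: print(name,cam,'none');continue
        u,v,pp=best; pts=np.stack([u,v],1)
        m=np.zeros((400,640),np.uint8);m[v,u]=1
        n,l,st,_=cv2.connectedComponentsWithStats(m);k=1+np.argmax(st[1:,4]);v,u=np.nonzero(l==k);pts=np.stack([u,v],1)
        b=np.array([pts[:,0].min()-15,pts[:,1].min()-15,np.ptp(pts[:,0])+30,np.ptp(pts[:,1])+30])
        q=np.concatenate([pts+o for o in ([0,0],[1,0],[0,1],[1,1])])
        o=np.zeros((b[3]*4,b[2]*4),np.uint8);cv2.fillConvexPoly(o,cv2.convexHull(((q-b[:2])*4).astype(np.int32)),1)
        T.append((cam,b,o,pp))
    def cost(p):
        r=0
        for cam,b,o,_ in T:
            h=hullmask([p[0],p[1],z,p[2]/20],mod,cam,b); r+=1-(h&o).sum()/max(1,(h|o).sum())
        return r/len(T)
    R_=[minimize(cost,[x,y,w*20],method='Nelder-Mead',options=dict(initial_simplex=np.array([[x,y,w*20],[x+8,y,w*20],[x,y+8,w*20],[x,y,w*20+4]]))) for w in yaws]
    r=min(R_,key=lambda r:r.fun); print(name,[(t[0],round(t[3],2)) for t in T],r.x[:2].round(1),'yaw',round(np.degrees(r.x[2]/20),1),'1-IoU',round(r.fun,3))
E
python3 - <<'E'
from fit import *
for c in('top','scene'): viewer.read_camera(c)
D=np.radians
fit('large_clamp',440,36,45,[D(10)]);fit('small_clamp',539,-96,45,[D(-61)])
fit('bracket',439,-104,45,[D(68)]);fit('flange',540,46,45,[0])
fit('bin_large_clamp',701,-5,0,[-.05,.05]);fit('bin_small_clamp',609,288,0,[-.05,.05])
fit('bin_bracket',421,345,0,[-.05,.05]);fit('bin_flange',414,-332,0,[-.05,.05])
E
```

```text
large_clamp [('top', 0.51), ('scene', 0.69)] [440.   36.4] yaw 10.0 1-IoU 0.066
small_clamp [('top', 0.76), ('scene', 0.8)] [537.9 -94.6] yaw -67.9 1-IoU 0.155
bracket [('top', 0.63), ('scene', 0.94)] [ 440.4 -102.4] yaw 65.4 1-IoU 0.06
flange [('top', 0.58), ('scene', 0.7)] [537.8  46.9] yaw 9.6 1-IoU 0.074
bin_large_clamp [('top', 0.79), ('scene', 0.89)] [705.1  -5. ] yaw 2.9 1-IoU 0.06
bin_small_clamp top none
bin_small_clamp [('scene', 0.63)] [608.5 292.6] yaw -2.9 1-IoU 0.047
bin_bracket [('top', 0.75), ('scene', 0.86)] [421.1 346. ] yaw 0.8 1-IoU 0.062
bin_flange [('top', 0.88), ('scene', 0.79)] [ 415.8 -330.1] yaw 0.7 1-IoU 0.063
```

```bash
cat >> h.py <<'E'
def go(x,y,z,ay):
    s=readout.get_obs();r=R.from_quat(s['tool_rot']);m=r.as_matrix()
    a=np.degrees(np.arctan2(m[1,1],m[0,1]));t=(a-ay+90)%180-90
    d=r.inv().apply(np.array([x,y,z])-s['eef_pos'])
    print('now',np.round(s['eef_pos'],1),'ay',a.round(1),'shift',d.round(1),'turn',t.round(1),'rows',(np.linalg.norm(d)/41.7).round(1),'q6',s['q'][5].round(2),'t',round(s['t'],1))
E
python3 -c "
from h import *
go(439.3,40.3,180,-80)"
```

```text
now [ 215.4 -586.7  228.8] ay -69.8 shift [ 426.2 -511.5   48.8] turn 10.2 rows 16.0 q6 -0.02 t 2.0
```

```bash
python3 -m creep '[[[426.2,-511.5,48.8],10.2],[[426.2,-511.5,48.8],10.2],[[426.2,-511.5,48.8],10.2],[[426.2,-511.5,48.8],10.2],[[426.2,-511.5,48.8],10.2],[[426.2,-511.5,48.8],10.2],[[426.2,-511.5,48.8],10.2],[[426.2,-511.5,48.8],10.2],[[426.2,-511.5,48.8],10.2],[[426.2,-511.5,48.8],10.2],[[426.2,-511.5,48.8],10.2],[[426.2,-511.5,48.8],10.2],[[426.2,-511.5,48.8],10.2],[[426.2,-511.5,48.8],10.2],[[426.2,-511.5,48.8],10.2],[[426.2,-511.5,48.8],10.2],[[426.2,-511.5,48.8],10.2],[[426.2,-511.5,48.8],10.2],[[426.2,-511.5,48.8],10.2],[[426.2,-511.5,48.8],10.2]]' 1 60; python3 -c "
from h import *
go(439.3,40.3,68,-80)"
```

```text
t: 3.67
eef_pos: [438.7, 39.4, 180.0]
tool_rot: [0.996, 0.086, -0.0, 0.0]
wrist_force: [0.4, -1.6, 0.2]
grip_width: 85.4
gripper_force: 0.0
now [438.7  39.4 180. ] ay -80.1 shift [  0.8  -0.8 112. ] turn -0.1 rows 2.7 q6 1.46 t 3.7
```

```bash
python3 -m creep '[[[0,0,25],0],[[0,0,50],0],[[0,0,70],0],[[0,0,85],0],[[0,0,95],0],[[0,0,104],0],[[0,0,112],0],[[0,0,112],0]]'; python3 -m creep '[[[0,0,0],0],[[0,0,0],0],[[0,0,0],0],[[0,0,0],0],[[0,0,0],0],[[0,0,0],0],[[0,0,0],0],[[0,0,0],0],[[0,0,0],0],[[0,0,0],0]]' 0 60
```

```text
t: 4.33
eef_pos: [438.7, 39.8, 67.2]
tool_rot: [0.996, 0.086, -0.001, -0.0]
wrist_force: [-0.5, -0.0, 0.1]
grip_width: 85.4
gripper_force: 0.0
t: 5.17
eef_pos: [439.2, 40.3, 68.0]
tool_rot: [0.996, 0.087, -0.0, -0.0]
wrist_force: [-0.5, 0.2, 0.3]
grip_width: -0.3
gripper_force: 0.0
```

```bash
python3 -c "
from h import *
im=snap('scene','s1.png');cv2.imwrite('pics/s1c.png',cv2.resize(im[100:260,260:480,::-1],None,fx=3,fy=3))
"
```

```text
(no output)
```

View pics/s1c.png

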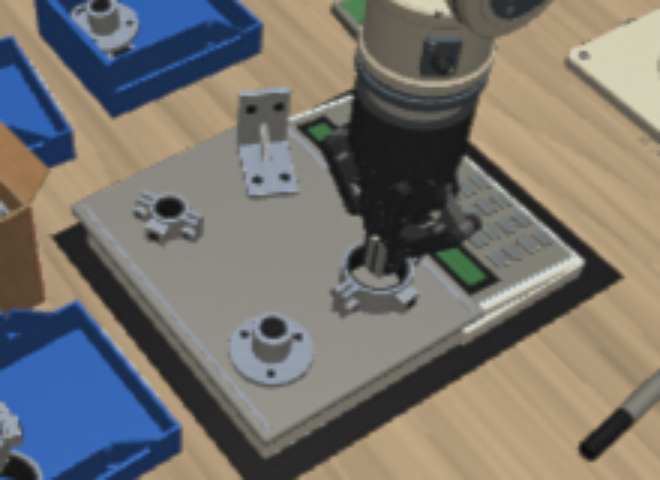

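```bash
python3 -c "
from h import *
for z in (40,46,50,55,60,65,70): print(z,(proj('scene',[439.2,40.3,z])-[260,100])*3)
print(readout.get_obs())
im=snap('top','t1.png');a=cv2.resize(im[180:290,270:400,::-1],None,fx=4,fy=4,interpolation=cv2.INTER_CUBIC);cv2.imwrite('pics/t1c.png',a)
from fit import *
viewer.read_camera('scene');fit('large_clamp',440,36,45,[.17],('scene',))
b=cv2.imread('pics/s1.png')[165:215,360:420];cv2.imwrite('pics/s1d.png',cv2.resize(b,None,fx=9,fy=9,interpolation=cv2.INTER_CUBIC))
"
```

```text
40 [374.39865504 291.75939339]
46 [375.40475293 286.73134151]
50 [376.08153282 283.34908177]
55 [376.93440408 279.0867918 ]
60 [377.79503563 274.78571924]
65 [378.66353384 270.44533235]
70 [379.5400071  266.06508961]
{'t': 5.2167, 'q': array([6.45885561e-02, 4.45054689e-01, 2.12191621e+00, 2.52886587e-05,
       5.74663698e-01, 1.46155054e+00]), 'qd': array([-0.00142249,  0.00149662,  0.00051791,  0.00063693,  0.00056995,
        0.00140523]), 'effort': array([ 6.24387569e-03, -4.31019545e+01, -1.42278752e+01,  1.36539143e-04,
        7.65002605e-04, -4.93287331e-06]), 'eef_pos': array([439.21644007,  40.33691478,  68.00015297]), 'tool_rot': array([ 9.96226001e-01,  8.67972032e-02, -2.08109232e-05, -7.33910472e-06]), 'wrist_force': array([0.38748468, 0.01582231, 0.32642528]), 'moment': array([ 0.03475903, -0.07031813, -0.0032925 ]), 'gripper_force': 0.0, 'grip_width': -0.10432025433971938}
large_clamp [('scene', 0.72)] [439.7  37.5] yaw 7.2 1-IoU 0.17
```

View pics/s1d.png

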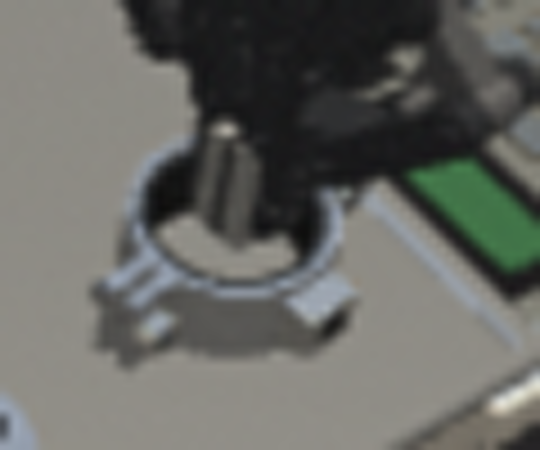

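The shut fingertips in the bore sit at about z=58, roughly 10 mm ahead of the TCP and not 22 mm. The open fingers therefore passed over the ring, and the clamp hasn't moved. I'll raise, reopen and go about 13 mm lower.

```bash
python3 -m creep '[[[0,0,-15],0],[[0,0,-30],0],[[0,0,-30],0]]' >/dev/null; python3 -m creep '[[[0,0,0],0],[[0,0,0],0],[[0,0,0],0],[[0,0,0],0],[[0,0,0],0],[[0,0,0],0],[[0,0,0],0],[[0,0,0],0]]' 1; python3 -c "
from h import *
im=snap('scene','s2.png')
cv2.imwrite('pics/s2c.png',cv2.resize(im[120:220,320:460,::-1],None,fx=5,fy=5,interpolation=cv2.INTER_CUBIC))
m=readout.get_obs()['eef_pos'];print(m)
for s in (-46,46):
  for z in (75,80,85,90,95,100,105,110): print(s,z,((proj('scene',m+[s*-.17,s,z-m[2]])-[320,120])*5).round(0))
go(439.3,40,55,-80)
"
```

```text
t: 6.28
eef_pos: [439.2, 40.3, 97.9]
tool_rot: [0.996, 0.087, -0.0, -0.0]
wrist_force: [-0.6, -0.1, -0.0]
grip_width: 85.2
gripper_force: 0.0
[439.1975318   40.33292664  97.93491052]
-46 75 [256. 275.]
-46 80 [257. 267.]
-46 85 [258. 260.]
-46 90 [259. 252.]
-46 95 [261. 244.]
-46 100 [262. 237.]
-46 105 [263. 229.]
-46 110 [264. 221.]
46 75 [416. 400.]
46 80 [418. 393.]
46 85 [420. 386.]
46 90 [422. 378.]
46 95 [424. 371.]
46 100 [426. 363.]
46 105 [428. 355.]
46 110 [430. 348.]
now [439.2  40.3  97.9] ay -80.0 shift [ 0.   0.3 42.9] turn -0.0 rows 1.0 q6 1.46 t 6.3
```

View pics/s2c.png

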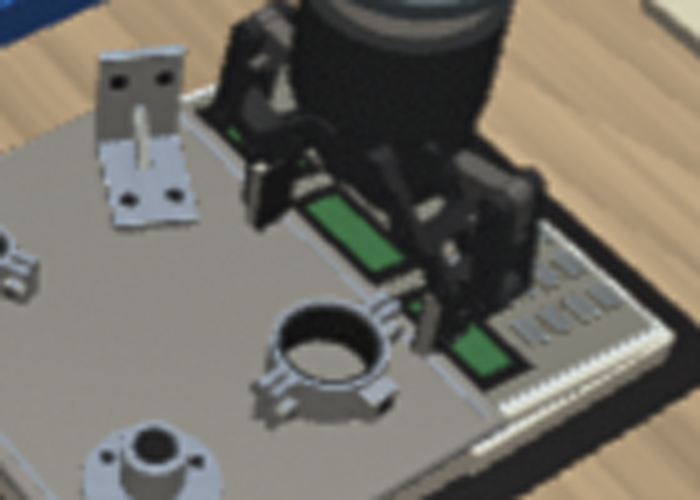

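```bash
python3 -c "
from h import *
im=snap('top','t2.png');a=cv2.resize(im[200:290,270:400,::-1],None,fx=5,fy=5,interpolation=cv2.INTER_CUBIC);cv2.imwrite('pics/t2c.png',a)
m=np.array([439.2,40.3,98])
for s in (-46,0,46):
  for z in (85,105): print(s,z,((proj('top',m+[s*-.17,s,z-m[2]])-[270,200])*5).round(0))
"
```

```text
-46 85 [267. 248.]
-46 105 [267. 246.]
0 85 [168. 266.]
0 105 [167. 264.]
46 85 [ 69. 284.]
46 105 [ 66. 283.]
```

View pics/t2c.png

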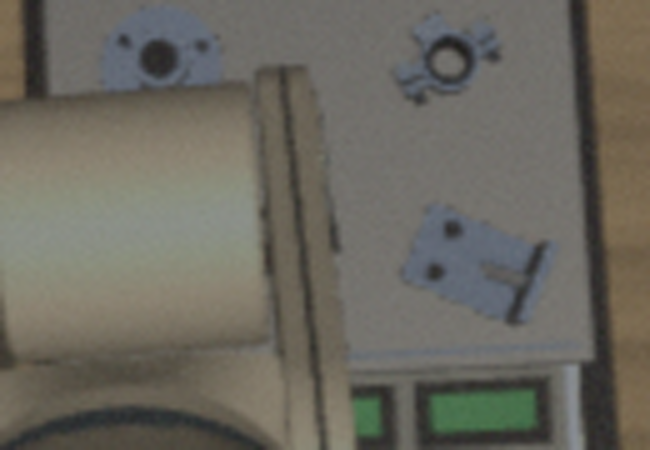

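```bash
python3 -m creep '[[[0,0,15],0],[[0,0,25],0],[[0,0,33],0],[[0,0,39],0],[[0,0,43],0],[[0,0,43],0],[[0,0,43],0]]'; python3 -c "
from h import *
im=snap('scene','s3.png')
cv2.imwrite('pics/s3c.png',cv2.resize(im[130:220,340:440,::-1],None,fx=6,fy=6,interpolation=cv2.INTER_CUBIC))
print('shut',ray('scene',386.1,192,46),ray('scene',386.1,192,58))
for u,v in((262,228),(430,350)):
  print([ray('scene',320+u/5,120+v/5,z).round(0) for z in(89,98,105)])
"
```

```text
t: 6.97
eef_pos: [439.1, 40.3, 54.8]
tool_rot: [0.996, 0.087, -0.0, -0.0]
wrist_force: [-0.2, 0.2, -0.1]
grip_width: 85.6
gripper_force: 0.0
shut [431.21085048  33.33659983  46.        ] [438.38378965  40.24606024  58.        ]
[array([437., -17.,  89.]), array([443., -11.,  98.]), array([447.,  -6., 105.])]
[array([418.,  76.,  89.]), array([424.,  81.,  98.]), array([429.,  85., 105.])]
```

View pics/s3c.png

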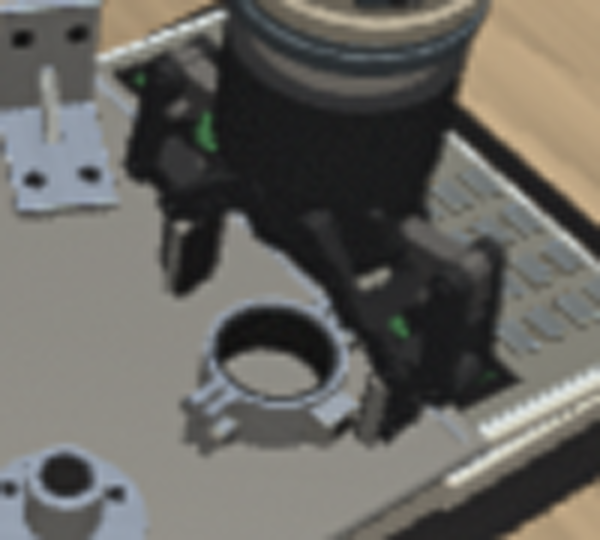

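```bash
python3 -m creep '[[[0,0,2],0],[[0,0,4],0],[[0,0,4],0]]'; python3 -m creep '[[[0,0,0],0],[[0,0,0],0],[[0,0,0],0],[[0,0,0],0],[[0,0,0],0],[[0,0,0],0],[[0,0,0],0],[[0,0,0],0]]' 0 60;
```

```text
t: 7.27
eef_pos: [439.2, 40.3, 51.0]
tool_rot: [0.996, 0.087, 0.0, 0.0]
wrist_force: [-0.1, 0.5, -1.0]
grip_width: 85.4
gripper_force: 0.0
t: 7.93
eef_pos: [439.3, 40.5, 51.8]
tool_rot: [0.996, 0.087, 0.0, -0.0]
wrist_force: [-2.9, 1.5, 13.0]
grip_width: 57.8
gripper_force: 61.1
```

```bash
python3 -m creep '[[[0,0,-5],0],[[0,0,-20],0],[[0,0,-45],0],[[0,0,-75],0],[[0,0,-105],0],[[0,0,-120],0],[[0,0,-120],0]]'; cat > ov.py <<'E'
from h import *
B={'L':(703,-5,2.9),'S':(609,290,-2.9),'B':(421,345,.8),'F':(415,-331,.7)}
def tf(b,l): 
    x,y,a=B[b];c,s=np.cos(np.radians(a)),np.sin(np.radians(a));return np.array([c*l[0]-s*l[1]+x,s*l[0]+c*l[1]+y,l[2]])
def mosaic(fn):
    rows=[]
    for cam in('top','scene'):
        im=cv2.imread(f'pics/{cam}0.png');r=[]
        for b in B:
            S=4;ctr=proj(cam,tf(b,[0,0,20]));o=(ctr-[25,37]*np.array([1,1])*1.0)
            w,h=50,75
            if cam=='scene': w,h=50,75
            S=4;A=np.float32([[S,0,-S*(ctr[0]-w)],[0,S,-S*(ctr[1]-h/2)]])
            c=cv2.warpAffine(im,A/1,(w*2*S,h*S))
            def ln(pts,col):
                q=np.array([(proj(cam,tf(b,p))-[ctr[0]-w,ctr[1]-h/2])*S for p in pts]);cv2.polylines(c,[q.round().astype(np.int32)],True,col,1)
            ln([(-77,-65,3),(77,-65,3),(77,65,3),(-77,65,3)],(0,255,255))
            ln([(-80,-68,34),(-80,68,34)],(0,255,0));ln([(80,-68,65),(80,68,65)],(0,0,255))
            r.append(c)
        rows+=r
    n=[np.hstack(rows[i:i+2]) for i in (0,2,4,6)]
    cv2.imwrite('pics/'+fn+'_top.png',np.vstack(n[:2]));cv2.imwrite('pics/'+fn+'_sc.png',np.vstack(n[2:]))
E
python3 -c "
from ov import *
mosaic('ov1')"
```

```text
t: 8.52
eef_pos: [441.4, 40.5, 174.4]
tool_rot: [0.996, 0.087, 0.003, 0.0]
wrist_force: [0.7, 0.9, -1.3]
grip_width: 57.2
gripper_force: 64.4
```

View pics/ov1_top.png

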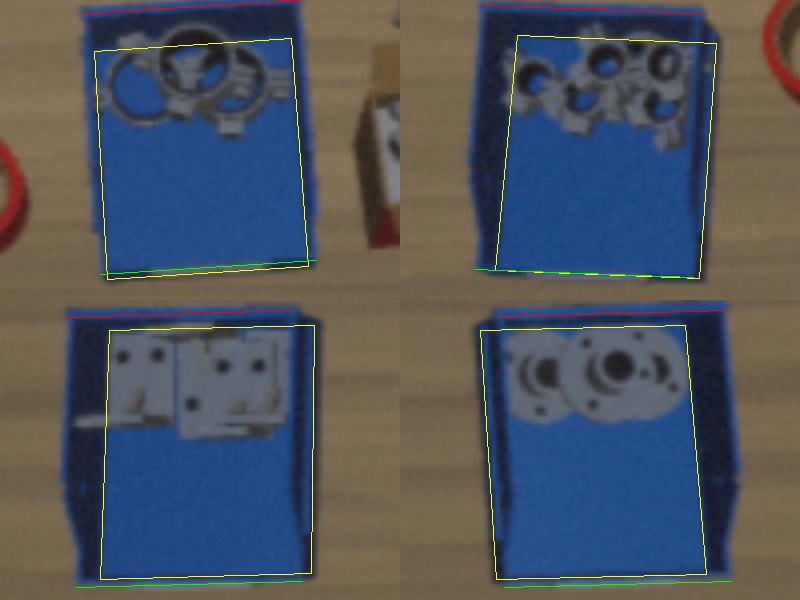

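View pics/ov1_sc.png

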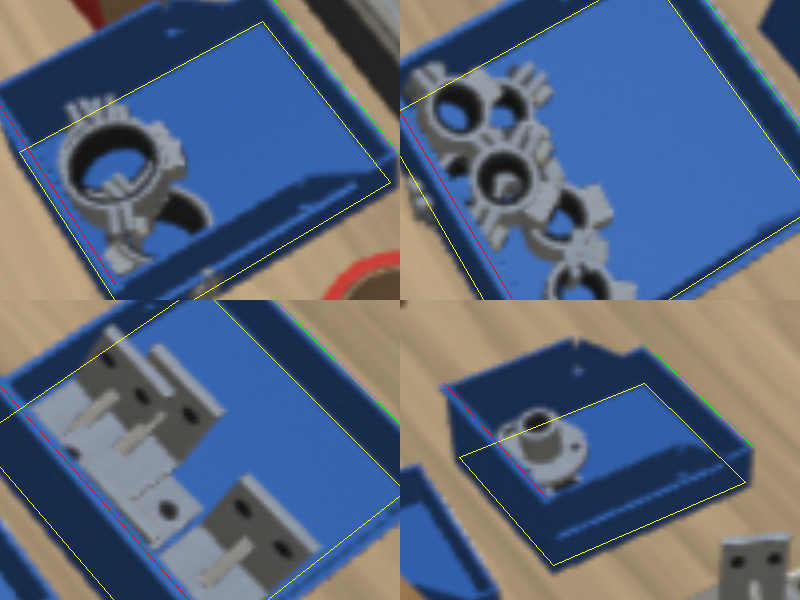

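Overlaid on the first pictures, the fitted bins match within about 2–3 mm: yellow floor frame, red back rim, green front lip. The front halves are empty.

Next I'll carry the large clamp over.

```bash
python3 -c "
from h import *
go(670,-2.7,150,-87)"
```

```text
now [441.4  40.5 174.4] ay -80.0 shift [217.5  82.   25.8] turn 7.0 rows 5.6 q6 1.46 t 8.5
```

```bash
python3 -m creep '[[[55,20,0],2],[[110,41,0],4],[[165,62,5],7],[[200,75,15],7],[[219.5,82,22],7],[[219.5,82,22],7],[[219.5,82,22],7],[[219.5,82,22],7],[[219.5,82,22],7]]'; python3 -c "
from h import *
snap('scene','s4.png')
go(670,-2.7,11,-87)"
```

```text
t: 9.27
eef_pos: [668.0, -2.4, 147.3]
tool_rot: [1.0, 0.026, -0.002, -0.0]
wrist_force: [0.2, 1.2, -1.7]
grip_width: 57.6
gripper_force: 64.4
now [667.9  -2.3 147.9] ay -87.0 shift [  2.4   0.5 136.9] turn -0.0 rows 3.3 q6 1.5 t 9.3
```

```bash
python3 -m creep '[[[2,0.5,20],0],[[2,0.5,45],0],[[2,0.5,70],0],[[2,0.5,90],0],[[2,0.5,105],0],[[2,0.5,116],0],[[2,0.5,124],0],[[2,0.5,130],0],[[2,0.5,134],0],[[2,0.5,135],0],[[2,0.5,135],0]]'; python3 -c "
from h import *
im=snap('scene','s5.png')
cv2.imwrite('pics/s5c.png',cv2.resize(im[180:310,200:350,::-1],None,fx=4,fy=4,interpolation=cv2.INTER_CUBIC))"
```

```text
t: 10.23
eef_pos: [671.9, -2.9, 14.4]
tool_rot: [1.0, 0.026, 0.0, 0.0]
wrist_force: [-0.9, 0.3, -1.0]
grip_width: 57.3
gripper_force: 64.4
```

View pics/s5c.png

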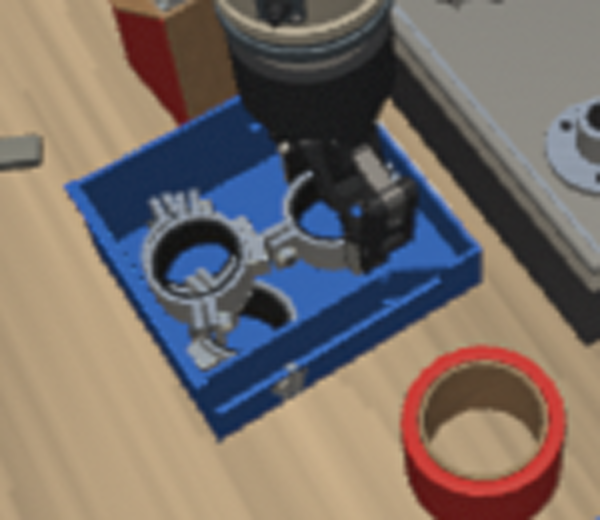

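The clamp hangs inside its bin with its ear close to the stocked clamp at crop (262,245). I'll shift 4 mm towards the lip and set it down.

```bash
python3 -m creep '[[[-4,0,0],0],[[-4,0,1],0],[[-4,0,2],0],[[-4,0,3],0],[[-4,0,3],0]]';python3 -m creep '[[[0,0,0.7],0],[[0,0,1.5],0],[[0,0,1.5],0],[[0,0,1.5],0]]'
```

```text
t: 10.7
eef_pos: [667.6, -3.1, 10.9]
tool_rot: [1.0, 0.026, -0.0, -0.0]
wrist_force: [0.1, -0.8, -1.5]
grip_width: 57.5
gripper_force: 64.4
t: 11.03
eef_pos: [667.8, -3.1, 10.0]
tool_rot: [1.0, 0.026, 0.0, -0.0]
wrist_force: [-2.2, 0.8, 4.0]
grip_width: 57.7
gripper_force: 65.0
```

```bash
python3 -m creep '[[[0,0,0],0],[[0,0,0],0],[[0,0,0],0],[[0,0,0],0],[[0,0,0],0]]' 0.9; python3 -m creep '[[[0,0,-10],0],[[0,0,-25],0],[[0,0,-50],0],[[0,0,-85],0],[[0,0,-125],0],[[0,0,-165],0],[[0,0,-165],0],[[0,0,-165],0]]' ; python3 -c "
from h import *
from fit import fit
viewer.read_camera('scene');viewer.read_camera('top')
fit('small_clamp',539,-96,45,[-1.1,-1],('scene',));fit('small_clamp',539,-96,45,[-1.1,-1],('top',))
tips('scene',['large_clamp'])
a=np.radians(-62);print(538-4*np.sin(a),-95.+4*np.cos(a))
go(538-4*np.sin(a),-95.+4*np.cos(a),170,28)"
```

```text
t: 11.45
eef_pos: [667.6, -3.1, 9.4]
tool_rot: [1.0, 0.026, -0.0, -0.0]
wrist_force: [0.0, -0.7, -0.7]
grip_width: 76.5
gripper_force: 0.0
t: 12.12
eef_pos: [669.9, -3.1, 179.7]
tool_rot: [1.0, 0.026, 0.004, 0.0]
wrist_force: [0.5, -0.6, -1.1]
grip_width: 76.8
gripper_force: 0.0
small_clamp [('scene', 0.72)] [536.8 -94.3] yaw -52.8 1-IoU 0.096
small_clamp top noneTraceback (most recent call last):
  File "<string>", line 5, in <module>
    fit('small_clamp',539,-96,45,[-1.1,-1],('scene',));fit('small_clamp',539,-96,45,[-1.1,-1],('top',))
                                                       ~~~^^^^^^^^^^^^^^^^^^^^^^^^^^^^^^^^^^^^^^^^^^^^^
  File "fit.py", line 38, in fit
    R_=[minimize(cost,[x,y,w*20],method='Nelder-Mead',options=dict(initial_simplex=np.array([[x,y,w*20],[x+8,y,w*20],[x,y+8,w*20],[x,y,w*20+4]]))) for w in yaws]
        ~~~~~~~~^^^^^^^^^^^^^^^^^^^^^^^^^^^^^^^^^^^^^^^^^^^^^^^^^^^^^^^^^^^^^^^^^^^^^^^^^^^^^^^^^^^^^^^^^^^^^^^^^^^^^^^^^^^^^^^^^^^^^^^^^^^^^^^^^^
    res = _minimize_neldermead(fun, x0, args, callback, bounds=bounds,
                               **options)
    fsim[k] = func(sim[k])
              ~~~~^^^^^^^^
    fx = function(np.copy(x), *(wrapper_args + args))
  File "fit.py", line 37, in cost
    return r/len(T)
           ~^~~~~~~
ZeroDivisionError: division by zero
```

```bash
python3 -c "
from h import *
go(541.3,-93.2,170,27)"
```

```text
now [666.6  -3.  173.5] ay -87.0 shift [-129.8   83.6    3.8] turn 66.0 rows 3.7 q6 1.5 t 12.3
```

```bash
python3 -m creep '[[[-30,20,0],-7],[[-60,40,0],-14],[[-95,60,0],-21],[[-129.8,83.6,3.8],-28],[[-129.8,83.6,3.8],-35],[[-129.8,83.6,3.8],-42],[[-129.8,83.6,3.8],-49],[[-129.8,83.6,3.8],-56],[[-129.8,83.6,3.8],-63],[[-129.8,83.6,3.8],-70],[[-129.8,83.6,3.8],-77],[[-129.8,83.6,3.8],-84],[[-129.8,83.6,3.8],-91],[[-129.8,83.6,3.8],-98],[[-129.8,83.6,3.8],-105],[[-129.8,83.6,3.8],-112],[[-129.8,83.6,3.8],-114],[[-129.8,83.6,3.8],-114],[[-129.8,83.6,3.8],-114]]' 1; python3 -c "
from h import *
go(541.3,-93.2,55,27)"
```

```text
t: 13.9
eef_pos: [541.6, -93.1, 169.7]
tool_rot: [0.523, 0.852, -0.0, -0.001]
wrist_force: [0.1, -0.1, 0.1]
grip_width: 85.4
gripper_force: 0.0
now [541.6 -93.1 169.7] ay 26.9 shift [-1.000e-01 -1.000e-01  1.147e+02] turn -0.1 rows 2.7 q6 -0.66 t 13.9
```

```bash
python3 -m creep '[[[0,0,25],0],[[0,0,50],0],[[0,0,70],0],[[0,0,88],0],[[0,0,100],0],[[0,0,109],0],[[0,0,114.5],0],[[0,0,114.5],0],[[0,0,114.5],0]]'; python3 -m creep '[[[0,0,0],0],[[0,0,0],0],[[0,0,0],0],[[0,0,0],0],[[0,0,0],0],[[0,0,0],0],[[0,0,0],0],[[0,0,0],0],[[0,0,0],0]]' 0 60
```

```text
t: 14.65
eef_pos: [542.6, -93.3, 56.5]
tool_rot: [0.523, 0.852, 0.0, 0.0]
wrist_force: [-0.3, 0.0, 0.5]
grip_width: 85.3
gripper_force: 0.0
t: 15.4
eef_pos: [542.5, -93.4, 57.2]
tool_rot: [0.523, 0.852, 0.0, 0.0]
wrist_force: [-2.5, 0.3, 8.0]
grip_width: 34.5
gripper_force: 58.9
```

```bash
python3 -m creep '[[[0,0,-5],0],[[0,0,-20],0],[[0,0,-45],0],[[0,0,-75],0],[[0,0,-105],0],[[0,0,-115],0],[[0,0,-115],0],[[0,0,-115],0]]'; python3 -c "
from h import *
go(577,290,150,87)"
```

```text
t: 16.07
eef_pos: [542.2, -93.2, 171.2]
tool_rot: [0.523, 0.852, 0.0, 0.0]
wrist_force: [0.1, 0.9, -1.1]
grip_width: 34.2
gripper_force: 59.9
now [542.2 -93.2 171.2] ay 27.0 shift [325.8 204.8  21.2] turn -60.0 rows 9.2 q6 -0.66 t 16.1
```

```bash
python3 -m creep '[[[33,20,0],-7],[[66,41,0],-14],[[99,62,0],-21],[[132,83,0],-28],[[165,103,0],-35],[[198,124,0],-42],[[231,144,0],-49],[[264,165,0],-56],[[296,186,10],-60],[[318,200,21],-60],[[325.8,204.8,21],-60],[[325.8,204.8,21],-60],[[325.8,204.8,21],-60],[[325.8,204.8,21],-60]]'; python3 -c "
from h import *
go(577,290,19,87)"
```

```text
t: 17.23
eef_pos: [576.8, 288.4, 149.6]
tool_rot: [0.027, 1.0, -0.001, -0.001]
wrist_force: [-0.0, 0.0, -0.7]
grip_width: 34.4
gripper_force: 60.0
now [576.8 288.4 149.6] ay 86.9 shift [ -0.3   1.8 130.6] turn -0.1 rows 3.1 q6 -1.07 t 17.2
```

```bash
python3 -m creep '[[[0,0.5,20],0],[[0,0.5,45],0],[[0,0.5,70],0],[[0,0.5,90],0],[[0,0.5,105],0],[[0,0.5,116],0],[[0,0.5,124],0],[[0,0.5,129],0],[[0,0.5,131],0],[[0,0.5,131],0]]'; python3 -m creep '[[[0,0,1],0],[[0,0,2],0],[[0,0,3],0],[[0,0,3],0],[[0,0,3],0]]'
```

```text
t: 18.07
eef_pos: [577.5, 290.5, 19.4]
tool_rot: [0.027, 1.0, 0.0, 0.0]
wrist_force: [1.0, -0.3, -0.3]
grip_width: 34.5
gripper_force: 60.0
t: 18.48
eef_pos: [577.3, 290.6, 16.4]
tool_rot: [0.027, 1.0, 0.0, 0.0]
wrist_force: [-0.3, -0.6, -0.7]
grip_width: 34.5
gripper_force: 60.0
```

```bash
python3 -m creep '[[[0,0,0.7],0],[[0,0,1.4],0],[[0,0,2],0],[[0,0,2],0],[[0,0,2],0]]'
```

```text
t: 18.9
eef_pos: [577.4, 290.6, 15.3]
tool_rot: [0.027, 1.0, 0.0, 0.0]
wrist_force: [-3.5, -0.9, 8.4]
grip_width: 34.5
gripper_force: 61.4
```

```bash
python3 -m creep '[[[0,0,0],0],[[0,0,0],0],[[0,0,0],0],[[0,0,0],0],[[0,0,0],0]]' 0.75; python3 -m creep '[[[0,0,-10],0],[[0,0,-25],0],[[0,0,-50],0],[[0,0,-85],0],[[0,0,-125],0],[[0,0,-165],0],[[0,0,-165],0],[[0,0,-165],0]]' ; python3 -c "
from h import *
from fit import fit
viewer.read_camera('scene');viewer.read_camera('top')
for c in (('scene',),('top',),('scene','top')): 
  try: fit('bracket',440,-102,45,[1.12,1.2],c)
  except Exception as e: print(e)
a=np.radians(66.5);x,y=440.4-27*np.cos(a),-102.4-27*np.sin(a)
print(x,y);go(x,y,180,-23.5)"
```

```text
t: 19.32
eef_pos: [577.1, 290.4, 14.1]
tool_rot: [0.027, 1.0, -0.0, -0.0]
wrist_force: [-0.2, -0.0, -0.1]
grip_width: 64.0
gripper_force: 0.0
t: 19.98
eef_pos: [579.2, 291.5, 184.2]
tool_rot: [0.027, 1.0, 0.002, 0.004]
wrist_force: [0.2, -0.4, -0.0]
grip_width: 63.9
gripper_force: 0.0
bracket [('scene', 0.66)] [ 440.5 -100.4] yaw 67.1 1-IoU 0.05
bracket top none
division by zero
bracket top none
bracket [('scene', 0.66)] [ 440.5 -100.4] yaw 67.1 1-IoU 0.05
429.6337751390183 -127.16062200839835
now [576.4 290.1 177.8] ay 87.0 shift [ 124.4 -424.5   -1.4] turn -69.5 rows 10.6 q6 -1.07 t 20.3
```

```bash
python3 -m creep '[[[10,-34,0],7],[[20,-68,0],14],[[30,-102,0],21],[[40,-136,0],28],[[50,-170,0],35],[[60,-204,0],42],[[70,-238,0],49],[[80,-272,0],56],[[90,-306,0],63],[[100,-340,0],70],[[110,-374,0],77],[[118,-402,0],84],[[122,-416,0],91],[[124.4,-424,0],98],[[124.4,-424,0],105],[[124.4,-424,0],110],[[124.4,-424,0],110],[[124.4,-424,0],110],[[124.4,-424,0],110]]' 1; python3 -c "
from h import *
go(429.7,-126.5,88,-23)"
```

```text
t: 21.87
eef_pos: [430.3, -126.2, 178.8]
tool_rot: [0.833, 0.553, -0.0, -0.0]
wrist_force: [-0.0, -0.2, 1.3]
grip_width: 85.5
gripper_force: 0.0
now [ 430.3 -126.2  178.8] ay -22.9 shift [-0.5 -0.3 90.8] turn 0.1 rows 2.2 q6 0.09 t 21.9
```

```bash
python3 -m creep '[[[-0.5,0,25],0],[[-0.5,0,45],0],[[-0.5,0,65],0],[[-0.5,0,82],0],[[-0.5,0,94],0],[[-0.5,0,97],0],[[-0.5,0,97],0],[[-0.5,0,97],0]]'; python3 -m creep '[[[0,0,0],0],[[0,0,0],0],[[0,0,0],0],[[0,0,0],0],[[0,0,0],0],[[0,0,0],0],[[0,0,0],0],[[0,0,0],0],[[0,0,0],0]]' 0 90
```

```text
t: 22.53
eef_pos: [430.5, -126.7, 82.5]
tool_rot: [0.834, 0.552, 0.0, 0.0]
wrist_force: [0.6, 0.5, 0.1]
grip_width: 85.2
gripper_force: 0.0
t: 23.28
eef_pos: [430.5, -127.0, 83.2]
tool_rot: [0.834, 0.552, 0.0, 0.0]
wrist_force: [-2.8, -0.9, 11.2]
grip_width: 37.2
gripper_force: 88.7
```

```bash
python3 -m creep '[[[0,0,-5],0],[[0,0,-20],0],[[0,0,-45],0],[[0,0,-75],0],[[0,0,-95],0],[[0,0,-100],0],[[0,0,-100],0],[[0,0,-100],0]]'; python3 -c "
from h import *
go(363,344,165,-89)"
```

```text
t: 23.95
eef_pos: [429.7, -126.6, 181.6]
tool_rot: [0.834, 0.552, -0.0, -0.0]
wrist_force: [-1.5, 0.8, -2.5]
grip_width: 36.8
gripper_force: 90.5
now [ 429.7 -126.6  181.6] ay -23.0 shift [ 406.9 -245.6   16.7] turn 66.0 rows 11.4 q6 0.09 t 23.9
```

```bash
python3 -m creep '[[[20,-12,0],6],[[50,-30,0],12],[[83,-50,0],18],[[116,-70,0],24],[[149,-90,0],30],[[182,-110,0],36],[[215,-130,0],42],[[248,-150,0],48],[[281,-170,0],54],[[314,-190,0],60],[[347,-210,0],66],[[375,-226,5],66],[[397,-240,12],66],[[406.9,-245.6,16.7],66],[[406.9,-245.6,16.7],66],[[406.9,-245.6,16.7],66],[[406.9,-245.6,16.7],66]]'; python3 -c "
from h import *
im=snap('scene','s6.png')
cv2.imwrite('pics/s6c.png',cv2.resize(im[200:380,420:600,::-1],None,fx=3,fy=3,interpolation=cv2.INTER_CUBIC))
go(363,344,44,-89)"
```

```text
t: 25.37
eef_pos: [362.6, 342.7, 163.9]
tool_rot: [1.0, 0.009, -0.001, 0.001]
wrist_force: [-0.8, -0.9, -1.0]
grip_width: 37.1
gripper_force: 90.7
now [363.  342.5 164.4] ay -89.1 shift [  0.3  -1.7 120.4] turn -0.1 rows 2.9 q6 2.29 t 25.4
```

View pics/s6c.png

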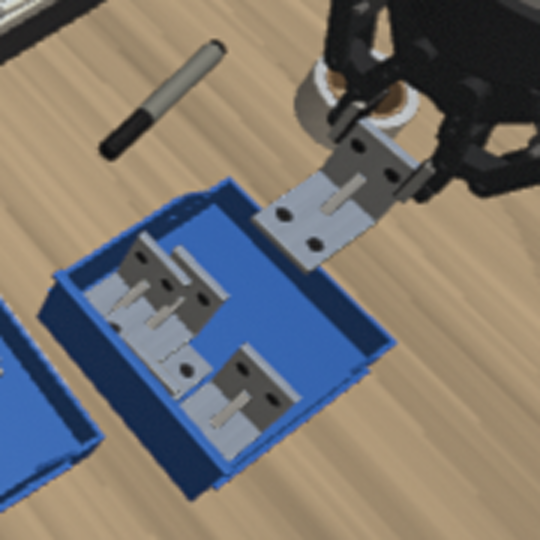

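The bracket is held level above the front of its bin, upright towards the robot, with free floor below.

```bash
python3 -m creep '[[[0,-1,20],0],[[0,-1,45],0],[[0,-1,70],0],[[0,-1,90],0],[[0,-1,103],0],[[0,-1,112],0],[[0,-1,117],0],[[0,-1,119],0],[[0,-1,119],0],[[0,-1,119],0]]'; python3 -m creep '[[[0,0,1],0],[[0,0,2],0],[[0,0,3],0],[[0,0,4],0],[[0,0,4],0],[[0,0,4],0]]'
```

```text
t: 26.25
eef_pos: [364.0, 345.0, 47.2]
tool_rot: [1.0, 0.008, 0.0, -0.0]
wrist_force: [-0.6, 0.9, -2.0]
grip_width: 37.1
gripper_force: 90.7
t: 26.75
eef_pos: [363.4, 344.8, 42.5]
tool_rot: [1.0, 0.008, -0.0, 0.0]
wrist_force: [-0.5, 0.1, -1.3]
grip_width: 37.2
gripper_force: 90.7
```

```bash
python3 -m creep '[[[0,0,0.8],0],[[0,0,1.6],0],[[0,0,2],0],[[0,0,2],0],[[0,0,2],0]]'
```

```text
t: 27.17
eef_pos: [363.5, 345.0, 41.3]
tool_rot: [1.0, 0.008, 0.0, -0.0]
wrist_force: [-3.2, -0.5, 10.1]
grip_width: 36.9
gripper_force: 91.8
```

```bash
python3 -m creep '[[[0,0,0],0],[[0,0,0],0],[[0,0,0],0],[[0,0,0],0],[[0,0,0],0]]' 0.75; python3 -m creep '[[[0,0,-10],0],[[0,0,-25],0],[[0,0,-50],0],[[0,0,-85],0],[[0,0,-125],0],[[0,0,-135],0],[[0,0,-135],0],[[0,0,-135],0]]' ; python3 -c "
from h import *
from fit import fit
viewer.read_camera('scene')
fit('flange',538,47,45,[0],('scene',))
go(538,47,175,-89)"
```

```text
t: 27.58
eef_pos: [363.5, 344.8, 40.4]
tool_rot: [1.0, 0.008, -0.0, 0.0]
wrist_force: [-0.5, 0.1, -0.8]
grip_width: 63.9
gripper_force: 0.0
t: 28.25
eef_pos: [363.7, 344.9, 176.4]
tool_rot: [1.0, 0.008, 0.001, -0.001]
wrist_force: [-0.8, -0.6, -0.8]
grip_width: 64.1
gripper_force: 0.0
flange [('scene', 0.59)] [537.8  46.7] yaw 17.6 1-IoU 0.03
now [362.8 344.1 174.6] ay -89.0 shift [170.2 300.   -0.3] turn -0.0 rows 8.3 q6 2.29 t 28.4
```

```bash
python3 -m creep '[[[20,35,0],0],[[40,70,0],0],[[60,105,0],0],[[80,140,0],0],[[100,175,0],0],[[120,210,0],0],[[140,245,0],0],[[157,275,0],0],[[166,292,0],0],[[170,300,0],0],[[170,300,0],0],[[170,300,0],0],[[170,300,0],0]]' ; python3 -c "
from h import *
go(538,47,66,-89)"
```

```text
t: 29.43
eef_pos: [537.3, 48.7, 174.8]
tool_rot: [1.0, 0.009, -0.001, -0.0]
wrist_force: [-0.2, -0.3, 0.6]
grip_width: 64.5
gripper_force: 0.0
now [537.3  48.7 174.8] ay -89.0 shift [  0.9   1.8 108.8] turn 0.0 rows 2.6 q6 1.62 t 29.4
```

```bash
python3 -m creep '[[[0.5,0.5,25],0],[[0.5,0.5,50],0],[[0.5,0.5,70],0],[[0.5,0.5,86],0],[[0.5,0.5,98],0],[[0.5,0.5,106],0],[[0.5,0.5,108.5],0],[[0.5,0.5,108.5],0],[[0.5,0.5,108.5],0]]'; python3 -m creep '[[[0,0,0],0],[[0,0,0],0],[[0,0,0],0],[[0,0,0],0],[[0,0,0],0],[[0,0,0],0],[[0,0,0],0],[[0,0,0],0],[[0,0,0],0]]' 0 90
```

```text
t: 30.18
eef_pos: [539.5, 47.5, 67.6]
tool_rot: [1.0, 0.009, 0.0, -0.0]
wrist_force: [0.2, 0.7, 0.8]
grip_width: 64.0
gripper_force: 0.0
t: 30.93
eef_pos: [539.5, 47.1, 68.3]
tool_rot: [1.0, 0.008, 0.001, -0.0]
wrist_force: [-2.7, 0.1, 9.8]
grip_width: 22.2
gripper_force: 88.0
```

```bash
python3 -m creep '[[[0,0,-5],0],[[0,0,-20],0],[[0,0,-45],0],[[0,0,-75],0],[[0,0,-95],0],[[0,0,-100],0],[[0,0,-100],0],[[0,0,-100],0]]'; python3 -c "
from h import *
im=snap('scene','s7.png')
cv2.imwrite('pics/s7c.png',cv2.resize(im[90:250,260:460,::-1],None,fx=3,fy=3,interpolation=cv2.INTER_CUBIC))
go(384,-331,165,-89)"
```

```text
t: 31.6
eef_pos: [538.4, 47.1, 166.4]
tool_rot: [1.0, 0.008, -0.0, 0.0]
wrist_force: [0.1, -0.4, -2.7]
grip_width: 21.9
gripper_force: 88.5
now [537.9  47.1 165.7] ay -89.0 shift [-160.2  375.4    1.1] turn -0.0 rows 9.8 q6 1.62 t 31.6
```

View pics/s7c.png

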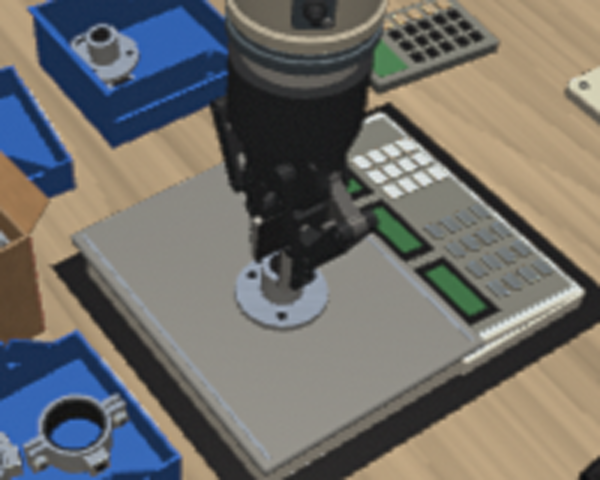

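```bash
python3 -m creep '[[[-7,16,0],0],[[-20,47,0],0],[[-36,84,0],0],[[-52,122,0],0],[[-68,159,0],0],[[-84,197,0],0],[[-100,234,0],0],[[-116,272,0],0],[[-132,309,0],0],[[-146,342,0],0],[[-155,364,0],0],[[-160,375,0],0],[[-160,375,0],0],[[-160,375,0],0],[[-160,375,0],0]]'; python3 -c "
from h import *
go(383,-331,29,-89)"
```

```text
t: 32.9
eef_pos: [385.1, -329.1, 166.1]
tool_rot: [1.0, 0.009, -0.001, -0.001]
wrist_force: [0.3, 0.2, -2.6]
grip_width: 22.4
gripper_force: 88.8
now [ 385.1 -329.1  166.1] ay -89.0 shift [ -2.    2.1 137.1] turn -0.0 rows 3.3 q6 0.82 t 32.9
```

```bash
python3 -m creep '[[[-2,1,20],0],[[-2,1,45],0],[[-2,1,70],0],[[-2,1,95],0],[[-2,1,112],0],[[-2,1,124],0],[[-2,1,131],0],[[-2,1,135],0],[[-2,1,135],0],[[-2,1,135],0]]'; python3 -m creep '[[[0,0,1],0],[[0,0,2],0],[[0,0,3],0],[[0,0,3],0],[[0,0,3],0]]'
```

```text
t: 33.73
eef_pos: [383.9, -331.6, 32.6]
tool_rot: [1.0, 0.009, 0.0, 0.0]
wrist_force: [-0.3, -0.4, -1.5]
grip_width: 21.9
gripper_force: 88.8
t: 34.15
eef_pos: [383.3, -331.6, 29.2]
tool_rot: [1.0, 0.008, 0.0, 0.0]
wrist_force: [1.1, 0.9, -1.5]
grip_width: 22.3
gripper_force: 88.8
```

```bash
python3 -m creep '[[[0,0,0.8],0],[[0,0,1.6],0],[[0,0,2.4],0],[[0,0,2.4],0],[[0,0,2.4],0]]'; python3 -m creep '[[[0,0,0.7],0],[[0,0,1.4],0],[[0,0,1.4],0],[[0,0,1.4],0]]'
```

```text
t: 34.57
eef_pos: [383.3, -331.4, 26.5]
tool_rot: [1.0, 0.008, -0.0, -0.0]
wrist_force: [-0.1, 0.0, -2.5]
grip_width: 22.1
gripper_force: 88.9
t: 34.9
eef_pos: [383.3, -331.5, 26.3]
tool_rot: [1.0, 0.008, 0.0, 0.0]
wrist_force: [-3.4, 2.4, 13.0]
grip_width: 22.0
gripper_force: 91.2
```

Contact made. I'll release, rise clear and check everything.

```bash
python3 -m creep '[[[0,0,0],0],[[0,0,0],0],[[0,0,0],0],[[0,0,0],0],[[0,0,0],0]]' 0.65; python3 -m creep '[[[0,0,-10],0],[[0,0,-25],0],[[0,0,-50],0],[[0,0,-85],0],[[0,0,-125],0],[[0,0,-165],0],[[0,0,-200],0],[[0,0,-200],0],[[0,0,-200],0],[[0,0,-200],0]]'; python3 -c "
from h import *
im=snap('scene','s8.png');t=snap('top','t8.png')
tips('scene',['carton','bin_flange','flange'])
cv2.imwrite('pics/fin.png',cv2.resize(im[60:400,180:580,::-1],(706,600),interpolation=cv2.INTER_CUBIC))"
```

```text
t: 35.32
eef_pos: [383.3, -331.5, 25.1]
tool_rot: [1.0, 0.008, -0.0, -0.0]
wrist_force: [0.4, 0.7, 0.3]
grip_width: 55.5
gripper_force: 0.0
t: 36.15
eef_pos: [382.9, -331.1, 225.2]
tool_rot: [1.0, 0.008, -0.0, -0.0]
wrist_force: [0.1, 0.5, -0.3]
grip_width: 55.8
gripper_force: 0.0
scene carton 0.71 [ 679. -142.    1.]
scene carton 0.5 [574. 290.   9.]
scene bin_flange 0.61 [ 414. -330.   -1.]
scene bin_flange 0.47 [425. 349.   2.]
scene flange 0.67 [ 382. -328.    3.]
```

View pics/fin.png

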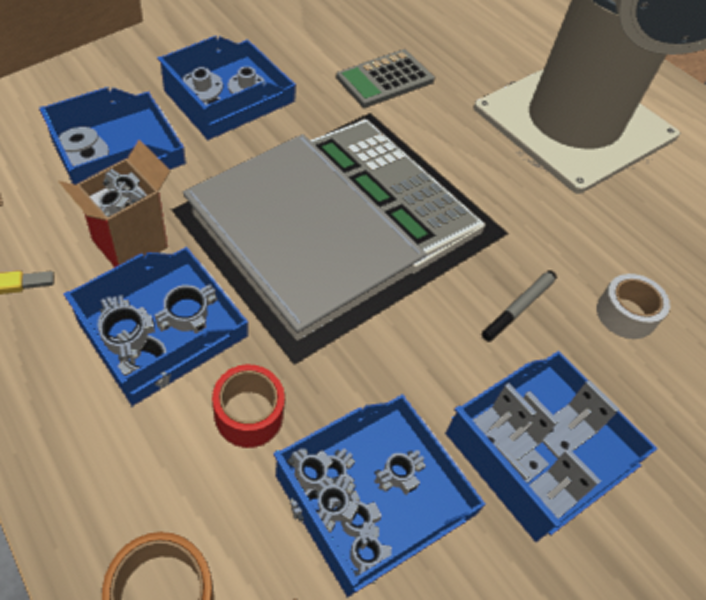

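The final picture shows the pan empty. Each fitting sits in the front of its own bin: flange (245,75), large clamp (187,303), small clamp (402,468), bracket (580,420). The carton at (125,205) is still upright in its place.

```bash
python3 -c "
from bench import env
print(env.sign_off())"
```

```text
the job is handed in; nothing more can be done
None
```

The scale is clear: all four fittings are set down in their matching bins, the carton is still standing in its place, and the job was handed in at about 36 s of the 104 s allowed.

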